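# Push a specimen carrier under the spring flap of a dust box

### The arm

A 7-joint arm with a two-finger parallel gripper is mounted at the origin on the work surface. World frame = base frame: x ahead of the robot, y to its left, z up, the work surface at z = 0. Lengths are in m, angles in rad, forces in N, time in s.
With the tool pointing down it reaches from about 0.35 to 0.9 m from the base axis. Payload 7.2 kg.
Tool frame: the origin (TCP) lies midway between the tips of the shut fingers; the grasp point (between the pads) lies 19 mm behind it; z points along the fingers, y is the direction in which the jaws open and shut (so a half turn about z gives the same grasp; the last joint's range is limited). The gripper opens to 85 mm and grips with 20 to 120 N. Pads are 22 mm wide; open, the fingers measure 114 mm over their backs; the gripper's body (76 mm by 85 mm) begins 54 mm behind the grasp point. The pads swing forward as they close: fully open they stand 13 mm farther back than shut.
Start: joints at [-1.286, 0.411, -0.013, 1.596, 0.006, 1.134, -0.082], TCP at [0.216, 0.587, 0.231] pointing down, gripper open.
Joint ranges: [-2.95, 2.95], [-0.29, 1.99], [-1.47, 1.44], [0.14, 2.54], [-1.03, 4.17], [0.13, 1.85], [-2.86, 2.86]. Speed limits (rad/s): [2.39, 2.39, 3.01, 3.01, 3.14, 3.14, 3.14].

### API

Orientations are given as a unit quaternion [w, x, y, z].
In Python, from bench import read_state, snapshot, job_done, spot_in, mark_of gives the robot as it stands.
- The arm moves only by the tool servo_tool, never from a script. Its argument "moves" is one flat list of numbers, 7 for each row, row after row: the finger opening in m, from 0 to 0.0854, then the shift along the world's x, y, z in m, then the turn, a rotation vector about the world's x, y, z in rad. In form: [fingers, dx, dy, dz, rx, ry, rz, fingers, dx, dy, dz, rx, ry, rz, ...]. A call has 1 to 10 rows; each row shifts and turns the commanded pose from where the row before left it; what a row does not reach is not made up. A row lasts 1/12 s, in which the tool goes at most 41.7 mm and 7.16 degrees, less where a joint would pass 70% of its speed; a pose out of reach is approached as far as the arm can. A call with a gripper value outside its range is refused whole. The fingers move at their own pace and stop on an object; "force" is the grip in N (left out, the last holds). Time passes only in rows, so rows that do not move let the fingers close. It gives the time, the measured TCP pose, the force and the opening at its end, in the units of the state.
- read_state(): the state, without advancing time (a new reading comes with each control period).
- snapshot(name): name is "side" or "top"; returns a dict with "pixels" (400x640x3 uint8, red, green, blue), "fx", "fy", "cx", "cy" (pixels), "T" (4x4, takes a point from camera to world coordinates). Camera axes: x right, y down, z forward; pixel columns grow to the right and rows downward; lengths in m; the calibration is good to about 2 mm. A picture is of the moment at which its call begins. There is no depth.
- job_done(): hands the job in, once; it reports no verdict.
Trained networks look in a picture, given as the dict that the camera call returned (one of the last four; its "shot" number tells which), for a name from the list of things; names that differ only in an ending like _2 or _b are one class to them, and where a whole thing is asked for, a point or a joint stands for the part that bears it (a point fixed in the world has none). Each returns a list of dicts, best first, with "score" (0 to 1); they miss things now and then, are a little off and sometimes report something else, mostly with a low value. They report only what shows in the picture. A call takes as long as a camera call. They do not tell look-alikes from the thing itself.
- spot_in(picture, query): "pixel" ([column, row] in pixels, amid what is visible of it).
- mark_of(picture, query): "pixel" ([column, row] in pixels: a listed point, or the origin of a listed thing).
The state is a dict: "time": time; "joint_positions": joint angles; "dq": joint speeds; "joint_torque": joint torques, N m; "ee_pos": TCP position; "tcp_rot": TCP orientation; "contact_force": force on the tool from outside, world axes, zero at the start; "ft_torque": the same for the moment, N m; "opening": finger opening in m.
Only numpy, scipy, OpenCV 4.12 (cv2) and the standard library are available. Lean on these libraries where they do the work, as an engineer would, in place of code of your own. Each camera call takes 0.05 s, during which the arm holds its last target.

### The job

Put the specimen carrier away in the dust box: with one fingertip press the flap's long side bar down and keep it down so that the flap stays open, and with the other fingertip push the carrier by its upright plate along the guide rails, under the flap, until it is fully home at the back stop; then let the flap spring shut behind the carrier. Only push: the carrier stays flat on the table and is never lifted, the flap must not bear on it, and the things standing around are left alone.

Things in the scene. Friction and masses are not known exactly. Their poses are not given: they have to be found in the camera images.
- dust_box: Grey low box fixed to the table; origin on the table in the middle of its mouth, +x the way the carrier goes in, z up. All box-frame mm: guide rails 10 high, x -185 to 80, y +/-20.5 to 25.5; box walls 36 high, x 4 to 85, y +/-22 to 27. The carrier slides on the table (its floor sheet is under 1 mm). The flap's tube has 50 high bearings at x -205 to -195, -19 to -9, 87 to 97, y 26 to 38.
- back_stop (a point): Middle of the inner face of the box's back stop, box frame x 80 mm, height 12 mm. The carrier is home when its nose is here.
- hinge (a point): Point on the flap's hinge line above the mouth: box frame x 0, y 30, height 42 mm. The line runs along the box's x as an 8 mm tube from x -196 to 86.
- flap (a joint): Opening angle of the spring flap, rad: 0 shut, stop at 0.75; the spring shuts it when released. Aluminium lid over the box (x 0 to 86, y -28 to 30, box-frame mm), hinged at y 30, with the press bar beyond the hinge: bar down raises the lid. Pressing mid-bar takes 1 to 1.5 N to start, 4 N at 0.6 rad. Pushing lid or lip along x does not open it.
- lip (a point): Middle of the lower edge of the flap's front lip, a 4 mm plate (x 0 to 4, y -23 to 6, box-frame mm) under the lid's front; moves with the flap. Shut, it hangs 14.5 mm above the table: it bars the 24 mm high tray but not the 6 mm tongue. From 0.45 rad on the tray passes under it with over 3 mm to spare.
- bar_mid (a point): Middle of the top face of the flap's black press bar, 160 long (x -195 to -35, box-frame mm), 40 wide, 4 thick. Shut: this point at y 64, height 42, bar spans y 44 to 84 and rises outwards 15 degrees. At 0.62 rad: y 58, height 23, sloping down outwards 20 degrees. It never reaches the table. A fingertip can slide along it while pressing.
- carrier: Loose aluminium carrier, about 0.2 kg, between the guide rails. Origin under its tray's centre, +x to its nose, z up (mm). Tray 64 long, 36 wide, 24 high, open on top; tongue behind it, 24 wide, 6 thick, x -32 to -77; then an upright push plate, 32 wide, 50 high, x -77 to -83: push its rear face. When home, the tongue runs under the shut flap and the plate stays outside.
- nose (a point): Middle of the carrier's front face, 12 mm above the table, 32 mm ahead of the carrier's origin and 115 mm ahead of the plate's rear face.
- brush_jar: Bystander: glass jar with brushes, 70 diameter, 85 high (brushes to about 180), origin under its centre. Leave alone.
- dish: Bystander: shallow glass dish, 84 diameter, 16 high, origin under its centre. Leave alone.
- cork_block: Bystander: cork block 55 x 35 x 28 high, origin under its centre. Leave alone.
There are look-alikes about, which are no part of the job. There is more than one size of the carrier; the job needs the larger.

How it is judged:
On the way, in this order (a step that is already met when the one before it is completed fails the run):
1. a finger holds the flap open while the carrier is still outside (value of joint flap above 0.45 rad and contact force between the fingers and flap above 0.3 N and x of nose in the frame of dust_box below 0.002 m), for 0.2 s.
2. the carrier has been pushed home while a finger holds the flap open (value of joint flap above 0.4 rad and contact force between the fingers and flap above 0.3 N and x of nose in the frame of dust_box above 0.071 m), for 0.1 s.
At the end, for the whole second after the job is handed in: The carrier's nose is within 9 mm of the back stop, the carrier lies flat and still on the table, and the flap is shut (below 0.05 rad) with the carrier's tray behind its lip (x of nose in the frame of dust_box above 0.071 m and value of joint flap below 0.05 rad and height (world z) of carrier below 0.004 m and angle between carrier's own z axis and vertical below 0.08 rad and linear speed of carrier below 0.01 m/s); the robot touches nothing.
It fails at once if the carrier is lifted or tipped (height (world z) of carrier above 0.012 m or angle between carrier's own z axis and vertical above 0.25 rad).
It fails at once if the flap bears on the carrier (contact force between flap and carrier above 2 N).
It fails at once if a bystander is moved (distance of any of brush_jar, dish, cork_block from where it was at the start of the episode above 0.02 m).
It also fails if it takes over 42 s, if anything falls off the work surface, if the arm or the gripper's body presses on something with over 40 N, if the wrist force passes 120 N, or if a joint passes its speed limit or range.

## Working session

There is one attempt and no reset: what is moved stays moved. The work goes in short steps, Python scripts to look and compute and a tool call to move; the robot and the scene stay as the last step left them, time stands still between calls to the robot, and variables do not carry over. Pictures are saved under pics/ and viewed, and the job is handed in when it is done.

Besides the shell and the picture viewer there is one more tool, called after "Call:" as name(argument=value, ...) on one line, values as JSON. servo_tool: Moves the arm, as the interface text tells. Its arguments: {"type":"object","properties":{"moves":{"type":"array"},"force":{"type":"number"}},"required":["moves"]}

```bash
mkdir -p pics; ls; python3 - <<'E'
from bench import *
import cv2
s=read_state(); print(s['time'],s['ee_pos'],s['tcp_rot'],s['opening'])
for n in ['side','top']:
    p=snapshot(n); cv2.imwrite(f'pics/{n}0.png',p['pixels'][:,:,::-1]); print(n,p['fx'],p['cx'],p['cy'],p['T'])
    for q in ['dust_box','back_stop','hinge','lip','bar_mid','carrier','nose','brush_jar','dish','cork_block']:
        try: print(q,[(r['pixel'],round(r['score'],2)) for r in mark_of(p,q)][:4])
        except Exception as e: print(q,e)
E
```

```text
pics
0.0 [0.2158042  0.58603659 0.23046733] [-8.63181590e-05  1.75456567e-01  9.84486853e-01 -7.88070120e-04] 0.0856240624436497
side 447.5267475068341 309.123713592275 198.99776644785322 [[-0.97751865 -0.1582469   0.13933848  0.49442732]
 [-0.21058829  0.76559474 -0.60787932  0.66553924]
 [-0.01048179 -0.62355643 -0.78170808  0.69938293]
 [ 0.          0.          0.          1.        ]]
dust_box [([336.2, 167.1], 0.7)]
back_stop [([335.1, 191.9], 0.93)]
hinge [([354.1, 154.4], 0.96)]
lip [([333.1, 164.7], 0.93), ([339.0, 192.5], 0.26)]
bar_mid [([369.0, 116.0], 0.91)]
carrier [([415.0, 157.3], 0.89)]
nose [([338.6, 147.6], 0.95), ([418.4, 167.4], 0.87)]
brush_jar [([279.6, 250.0], 0.89)]
dish [([279.5, 114.3], 0.93)]
cork_block [([279.0, 175.8], 0.66), ([371.1, 113.5], 0.62)]
top 399.0912371355032 320.0644386768527 196.98947725032352 [[ 0.01529848 -0.98865553  0.14941957  0.51091961]
 [-0.99959913 -0.01156196  0.02584366  0.13543594]
 [-0.0238229  -0.14975504 -0.98843609  0.72448145]
 [ 0.          0.          0.          1.        ]]
dust_box [([388.0, 224.0], 0.84)]
back_stop [([346.0, 227.7], 0.78)]
hinge [([398.7, 236.3], 0.59), ([388.8, 222.7], 0.28)]
lip [([390.9, 219.7], 0.65)]
bar_mid [([469.6, 245.8], 0.95)]
carrier [([428.2, 214.0], 0.82), ([428.3, 310.8], 0.65)]
nose [([415.0, 313.4], 0.71), ([417.4, 215.5], 0.63)]
brush_jar [([270.4, 180.9], 0.7)]
dish [([463.8, 139.0], 0.95)]
cork_block [([370.7, 158.7], 0.71), ([389.0, 217.5], 0.57)]
```

View pics/side0.png

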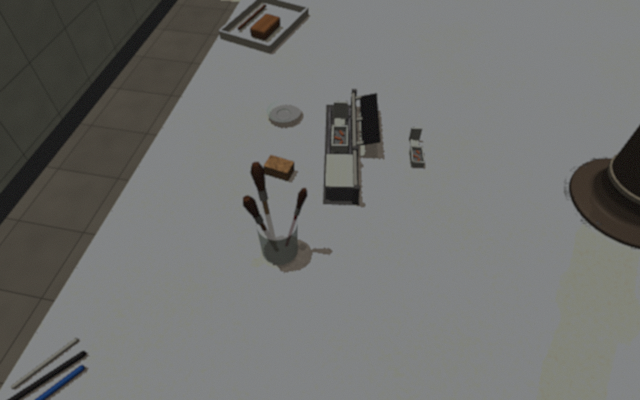

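View pics/top0.png

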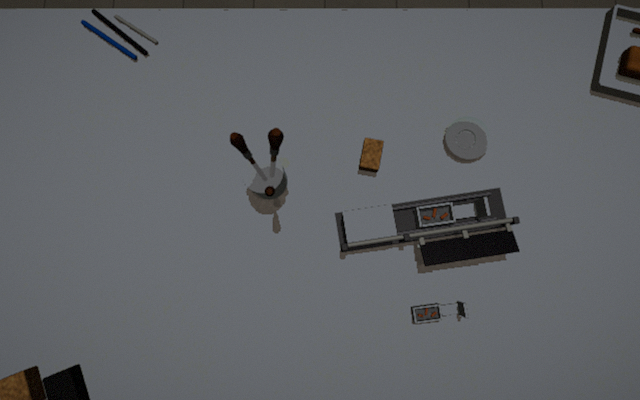

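```bash
cat > h.py <<'E'
import numpy as np
from scipy.optimize import least_squares
from bench import *
P={'dust_box':(0,0,0),'back_stop':(80,0,12),'hinge':(0,30,42),'lip':(2,-8.5,14.5),'bar_mid':(-115,64,42)}
def proj(p,X):
    T=np.array(p['T']); c=(np.atleast_2d(X)-T[:3,3])@T[:3,:3]
    return np.c_[p['fx']*c[:,0]/c[:,2]+p['cx'],p['fy']*c[:,1]/c[:,2]+p['cy']]
def ray(p,px,z):
    T=np.array(p['T']); d=T[:3,:3]@np.array([(px[0]-p['cx'])/p['fx'],(px[1]-p['cy'])/p['fy'],1])
    o=T[:3,3]; return o+d*(z-o[2])/d[2]
def b2w(b,X):
    X=np.atleast_2d(X)/1000.; c,s=np.cos(b[2]),np.sin(b[2])
    return np.c_[b[0]+c*X[:,0]-s*X[:,1],b[1]+s*X[:,0]+c*X[:,1],X[:,2]]
def w2b(b,W):
    W=np.atleast_2d(W); c,s=np.cos(b[2]),np.sin(b[2]); d=W[:,:2]-b[:2]
    return np.c_[c*d[:,0]+s*d[:,1],-s*d[:,0]+c*d[:,1],W[:,2]]*1000
E
python3 - <<'E'
from h import *
import cv2
pics=[snapshot('side'),snapshot('top')]
obs=[]
for i,p in enumerate(pics):
    for q in P:
        r=mark_of(p,q)
        if r: obs.append((i,q,r[0]['pixel']))
def f(b):
    return np.concatenate([(proj(pics[i],b2w(b,P[q]))[0]-px) for i,q,px in obs])
r=least_squares(f,[0.46,0.07,1.6],loss='soft_l1',f_scale=2.)
b=r.x; print(b)
for (i,q,px),e in zip(obs,f(b).reshape(-1,2)): print(i,q,px,e.round(1))
np.save('b.npy',b)
for i,p in enumerate(pics):
  for q,z in [('nose',.012),('carrier',0)]:
    for m in mark_of(p,q): w=ray(p,m['pixel'],z); print(i,q,m['score'],w,w2b(b,w))
  for q in ['brush_jar','dish','cork_block']:
    m=mark_of(p,q)[0]; w=ray(p,m['pixel'],0);print(q,w, w2b(b,w))
  im=cv2.resize(p['pixels'][:,:,::-1].copy(),None,fx=4,fy=4,interpolation=cv2.INTER_CUBIC)
  def ln(pts,col):
    a=(proj(p,b2w(b,pts))*4+1.5).round().astype(int); cv2.polylines(im,[a.reshape(-1,1,2)],True,col,1)
  ln([(0,-28,42),(86,-28,42),(86,30,42),(0,30,42)],(0,0,255))
  ln([(-185,-25.5,10),(-185,25.5,10),(80,25.5,10),(80,-25.5,10)],(0,255,0))
  bz=lambda y:42+(y-64)*np.tan(np.radians(15))
  ln([(-195,44,bz(44)),(-35,44,bz(44)),(-35,84,bz(84)),(-195,84,bz(84))],(255,0,255))
  im=np.clip(im.astype(float)*1.6,0,255).astype(np.uint8)
  c=(proj(p,b2w(b,(-60,20,0)))[0]*4).astype(int); 
  im=im[max(0,c[1]-280):c[1]+280,max(0,c[0]-390):c[0]+390]
  cv2.imwrite(f'pics/ov{i}.png',im)
E
```

```text
[0.57796066 0.03005722 1.8086134 ]
0 dust_box [336.4, 167.2] [0.9 1.7]
0 back_stop [339.2, 190.6] [1. 4.]
0 hinge [336.6, 164.2] [16.2 -9.7]
0 lip [334.5, 165.1] [-0.9 -0.1]
0 bar_mid [369.6, 115.9] [-5.9  0.6]
1 dust_box [387.4, 224.4] [ 0.9 -3.4]
1 back_stop [345.5, 230.7] [ 0.  -0.4]
1 hinge [397.8, 237.3] [-1.6 -1.4]
1 lip [388.0, 215.9] [-0.8 -0.1]
1 bar_mid [368.8, 157.3] [98.8 83.1]
0 nose 0.83 [ 0.40993139 -0.0046265   0.012     ] [[  5.87709157 171.47086312  12.        ]]
0 nose 0.8 [ 0.58178391 -0.01267797  0.012     ] [[-42.43307944   6.35198584  12.        ]]
0 carrier 0.97 [ 0.42121753 -0.03766409  0.        ] [[-28.8894464  168.28542919   0.        ]]
0 carrier 0.61 [ 0.59019568 -0.04497089  0.        ] [[-75.79875454   5.78459665   0.        ]]
0 carrier 0.59 [0.57829549 0.02706045 0.        ] [[-2.99130455  0.38057976  0.        ]]
brush_jar [0.64656485 0.2517313  0.        ] [[ 199.27306397 -118.89565121    0.        ]]
dish [ 0.73236057 -0.11709211  0.        ] [[-179.38154125 -115.38856316    0.        ]]
cork_block [0.65183821 0.25326915 0.        ] [[ 199.52532878 -124.38287498    0.        ]]
1 nose 0.64 [ 0.58458869 -0.01999077  0.012     ] [[-50.20080845   5.34891481  12.        ]]
1 nose 0.62 [ 0.41527074 -0.00805556  0.012     ] [[  1.28669012 167.08961916  12.        ]]
1 carrier 0.65 [ 0.42235215 -0.03135301  0.        ] [[-23.02329956 165.69596972   0.        ]]
1 carrier 0.6 [ 0.59448997 -0.04461078  0.        ] [[-76.46044117   1.52633687   0.        ]]
brush_jar [0.64987804 0.24859717 0.        ] [[ 195.44662106 -121.37724228    0.        ]]Traceback (most recent call last):
  File "<stdin>", line 19, in <module>
IndexError: list index out of range
```

```bash
cat > fit.py <<'E'
from h import *
import cv2,sys
pics=[];obs=[]
for k in range(2):
  for n in ('side','top'):
    p=snapshot(n); pics.append(p)
    for q in P:
        for r in mark_of(p,q):
            if r['score']>.5: obs.append((len(pics)-1,q,r['pixel']))
def f(b): return np.concatenate([(proj(pics[i],b2w(b,P[q]))[0]-px) for i,q,px in obs])
r=least_squares(f,[0.575,0.03,1.68],loss='cauchy',f_scale=1.5)
b=r.x; print(b)
for (i,q,px),e in zip(obs,f(b).reshape(-1,2)): print(i,q,px,e.round(1))
np.save('b.npy',b)
E
cat > ov.py <<'E'
from h import *
import cv2,sys
tag=sys.argv[1]; b=np.load('b.npy')
if len(sys.argv)>2: b=np.array([float(v) for v in sys.argv[2:5]]); np.save('b.npy',b)
for i,n in enumerate(['side','top']):
  p=snapshot(n)
  for q,z in [('nose',.012),('carrier',0)]:
    for m in mark_of(p,q): w=ray(p,m['pixel'],z); print(n,q,m['score'],w.round(4),w2b(b,w).round(1))
  S=4 if n=='side' else 4
  im=cv2.resize(p['pixels'][:,:,::-1].copy(),None,fx=S,fy=S,interpolation=cv2.INTER_CUBIC)
  im=np.clip(im.astype(float)*1.8,0,255).astype(np.uint8)
  def ln(pts,col):
    a=((proj(p,b2w(b,pts))+.5)*S-.5).round().astype(int); cv2.polylines(im,[a.reshape(-1,1,2)],True,col,1)
  ln([(0,-28,42),(86,-28,42),(86,30,42),(0,30,42)],(0,0,255))
  for sg in(1,-1): ln([(-185,sg*20.5,10),(-185,sg*25.5,10),(0,sg*25.5,10),(0,sg*20.5,10)],(0,255,0))
  bz=lambda y:42+(y-64)*np.tan(np.radians(15))
  ln([(-195,44,bz(44)),(-35,44,bz(44)),(-35,84,bz(84)),(-195,84,bz(84))],(255,0,255))
  c=(proj(p,b2w(b,(-60,20,0)))[0]*S).astype(int)
  cv2.imwrite(f'pics/ov_{n}_{tag}.png',im[max(0,c[1]-280):c[1]+280,max(0,c[0]-390):c[0]+390])
E
python3 fit.py; python3 ov.py a
```

```text
[0.57585105 0.02455554 1.74891972]
0 dust_box [336.1, 164.8] [2.6 2.3]
0 back_stop [339.1, 192.5] [0.2 0.2]
0 hinge [356.3, 156.2] [-2.  -2.8]
0 lip [335.1, 160.2] [-0.1  2.8]
0 bar_mid [368.1, 115.2] [0.2 0.9]
0 bar_mid [279.1, 172.2] [ 89.2 -56.1]
1 dust_box [390.6, 223.5] [ 0.7 -1.3]
1 hinge [397.5, 235.7] [1.  1.7]
1 lip [392.9, 216.8] [-2.3  0.1]
1 bar_mid [470.3, 244.1] [-0.6  2.1]
2 dust_box [339.0, 167.8] [-0.3 -0.7]
2 back_stop [337.3, 192.5] [2.  0.2]
2 back_stop [277.8, 173.9] [61.5 18.8]
2 back_stop [281.2, 115.6] [58.1 77.1]
2 hinge [352.2, 155.9] [ 2.1 -2.5]
2 lip [337.2, 164.9] [-2.2 -1.9]
2 lip [336.8, 195.0] [ -1.8 -32. ]
2 bar_mid [370.3, 117.3] [-2.  -1.2]
3 dust_box [389.7, 224.1] [ 1.6 -1.9]
3 dust_box [464.4, 136.6] [-73.1  85.6]
3 back_stop [349.3, 229.3] [-1.2 -0.4]
3 hinge [399.0, 237.2] [-0.5  0.2]
3 lip [390.5, 213.6] [0.1 3.3]
side nose 0.76 [0.4096 0.0045 0.012 ] [[  9.7 167.2  12. ]]
side nose 0.4 [ 0.7316 -0.1016  0.012 ] [[-151.7 -130.9   12. ]]
side carrier 0.95 [ 0.5912 -0.0467  0.    ] [[-72.8  -2.5   0. ]]
side carrier 0.92 [ 0.4234 -0.0354  0.    ] [[-32.  160.7   0. ]]
top nose 0.78 [ 0.4119 -0.008   0.012 ] [[ -3.  167.1  12. ]]
top nose 0.62 [ 0.5833 -0.0189  0.012 ] [[-44.1   0.3  12. ]]
top nose 0.57 [ 0.589  -0.0426  0.012 ] [[-68.4  -1.   12. ]]
top carrier 0.74 [ 0.5957 -0.0427  0.    ] [[-69.7  -7.7   0. ]]
top carrier 0.66 [ 0.4207 -0.0336  0.    ] [[-29.7 163.    0. ]]
```

View pics/ov_side_a.png

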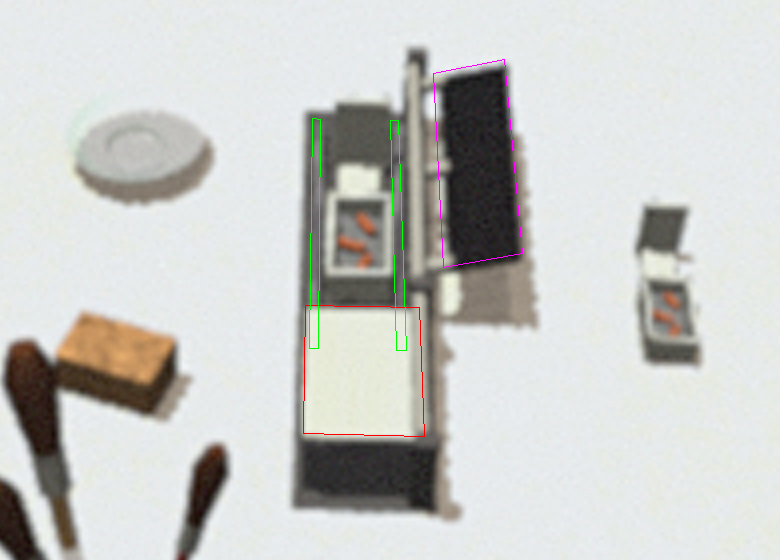

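View pics/ov_top_a.png

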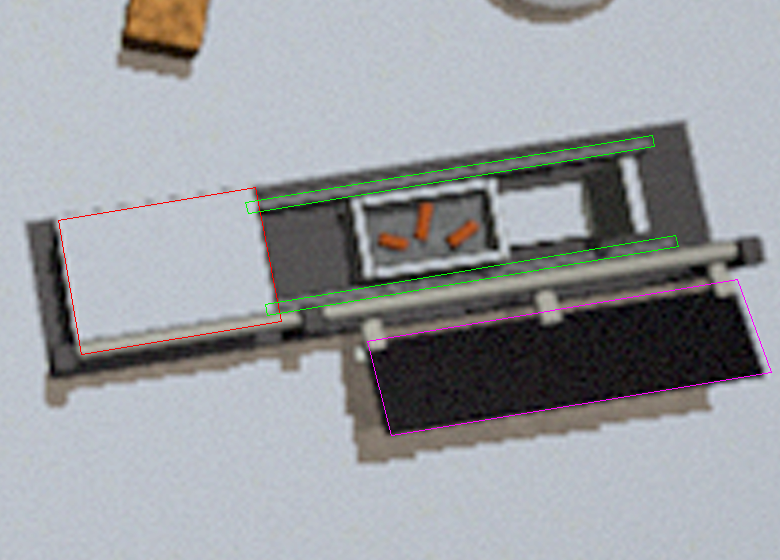

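```bash
cat > car.py <<'E'
from h import *
import cv2,sys
tag=sys.argv[1]; nx=float(sys.argv[2]); cy=float(sys.argv[3]); b=np.load('b.npy')
for i,n in enumerate(['side','top']):
  p=snapshot(n); S=8
  im=cv2.resize(p['pixels'][:,:,::-1].copy(),None,fx=S,fy=S,interpolation=cv2.INTER_CUBIC)
  im=np.clip(im.astype(float)*1.8,0,255).astype(np.uint8)
  def ln(pts,col):
    a=((proj(p,b2w(b,pts))+.5)*S-.5).round().astype(int); cv2.polylines(im,[a.reshape(-1,1,2)],True,col,1)
  ln([(nx,cy-18,24),(nx,cy+18,24),(nx-64,cy+18,24),(nx-64,cy-18,24)],(0,0,255))
  ln([(nx-109,cy-16,50),(nx-109,cy+16,50),(nx-115,cy+16,50),(nx-115,cy-16,50)],(255,0,0))
  ln([(nx-64,cy-12,6),(nx-64,cy+12,6),(nx-109,cy+12,6),(nx-109,cy-12,6)],(0,160,0))
  c=(proj(p,b2w(b,(nx-60,0,20)))[0]*S).astype(int)
  cv2.imwrite(f'pics/car_{n}_{tag}.png',im[max(0,c[1]-280):c[1]+280,max(0,c[0]-380):c[0]+380])
E
python3 car.py a -44 -1; python3 -c "
from h import *
b=np.load('b.npy');print(b2w(b,[(-178,28,0),(-48,28,0)]),b2w((0,0,b[2]),[(1,0,0),(0,1,0)]))"
```

```text
[[ 0.57983263 -0.15558925  0.        ]
 [ 0.55679885 -0.02764612  0.        ]] [[-0.00017718  0.00098418  0.        ]
 [-0.00098418 -0.00017718  0.        ]]
```

View pics/car_side_a.png

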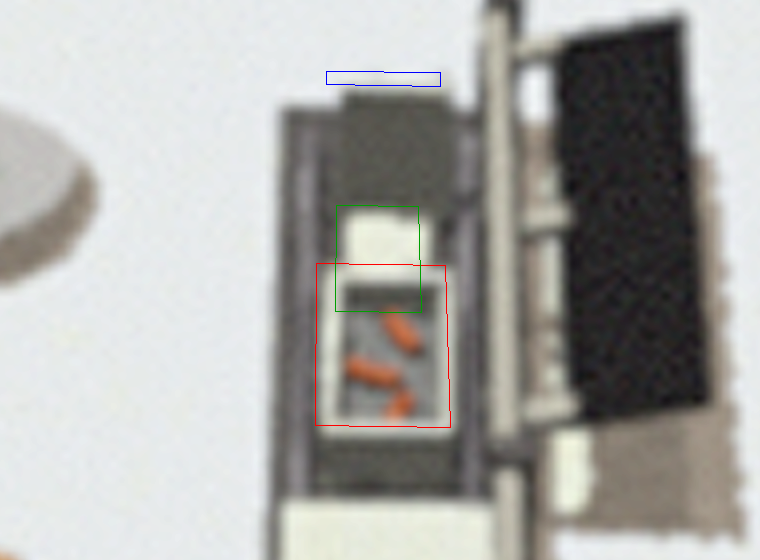

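View pics/car_top_a.png

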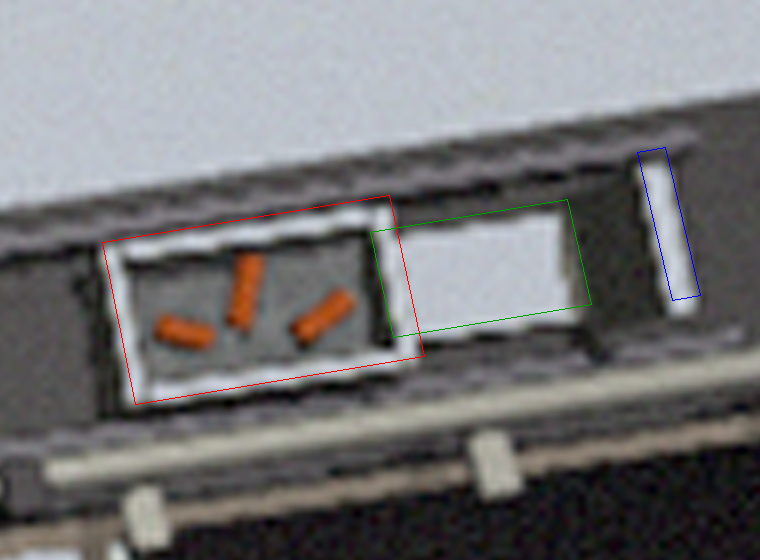

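Call:
servo_tool(moves=[0.05,0.0175,-0.036,0,0,0,-0.0525,0.05,0.0175,-0.036,0,0,0,-0.0525,0.05,0.0175,-0.036,0,0,0,-0.0525,0.05,0.0175,-0.036,0,0,0,-0.0525,0.05,0.0175,-0.036,0,0,0,-0.0525,0.05,0.0175,-0.036,0,0,0,-0.0525,0.05,0.0175,-0.036,0,0,0,-0.0525,0.05,0.0175,-0.036,0,0,0,-0.0525,0.05,0.0175,-0.036,0,0,0,-0.0525,0.05,0.0175,-0.036,0,0,0,-0.0525])

```text
time: 4.58
ee_pos: [0.3915, 0.2247, 0.2317]
tcp_rot: [0.0, 0.426, 0.905, 0.001]
contact_force: [0.6, -0.0, 0.1]
opening: 0.0501
```

Call:
servo_tool(moves=[0.05,0.0175,-0.036,0,0,0,-0.0525,0.05,0.0175,-0.036,0,0,0,-0.0525,0.05,0.0175,-0.036,0,0,0,-0.0525,0.05,0.0175,-0.036,0,0,0,-0.0525,0.05,0.0175,-0.036,0,0,0,-0.0525,0.05,0.0175,-0.036,0,0,0,-0.0525,0.05,0.0175,-0.036,0,0,0,-0.0525,0.05,0.0175,-0.036,0,0,0,-0.0525,0.05,0.0175,-0.036,0,0,0,-0.0525,0.05,0.0175,-0.036,0,0,0,-0.0525])

```text
time: 5.42
ee_pos: [0.5667, -0.1353, 0.2315]
tcp_rot: [0.0, 0.646, 0.763, 0.0]
contact_force: [0.6, 0.7, 0.9]
opening: 0.0502
```

Call:
servo_tool(moves=[0.05,0.004,-0.0075,-0.03,0,0,0,0.05,0.004,-0.0075,-0.03,0,0,0,0.05,0.003,-0.0075,-0.03,0,0,0,0.05,0,0,-0.03,0,0,0,0.05,0,0,-0.02,0,0,0,0.05,0,0,0,0,0,0])

```text
time: 5.92
ee_pos: [0.5743, -0.1553, 0.087]
tcp_rot: [-0.003, 0.645, 0.764, -0.002]
contact_force: [0.1, 0.4, -0.0]
opening: 0.0503
```

```bash
python3 - <<'E'
from h import *
import cv2
s=read_state(); print(s['ee_pos'],s['contact_force'])
for n in ['side','top']:
    p=snapshot(n); im=p['pixels'][:,:,::-1]
    u=proj(p,s['ee_pos'])[0]; print(n,u)
    c=np.clip(u.astype(int),[100,75],[540,325])
    im=cv2.resize(np.clip(im[c[1]-75:c[1]+75,c[0]-100:c[0]+100].astype(float)*1.8,0,255).astype(np.uint8),None,fx=4,fy=4,interpolation=cv2.INTER_CUBIC)
    cv2.imwrite(f'pics/{n}1.png',im)
E
```

```text
[ 0.57425423 -0.15525153  0.08702084] [ 0.13188562  0.42127253 -0.03114918]
side [354.94455365  81.68699608]
top [513.74150465 219.85225408]
```

View pics/side1.png

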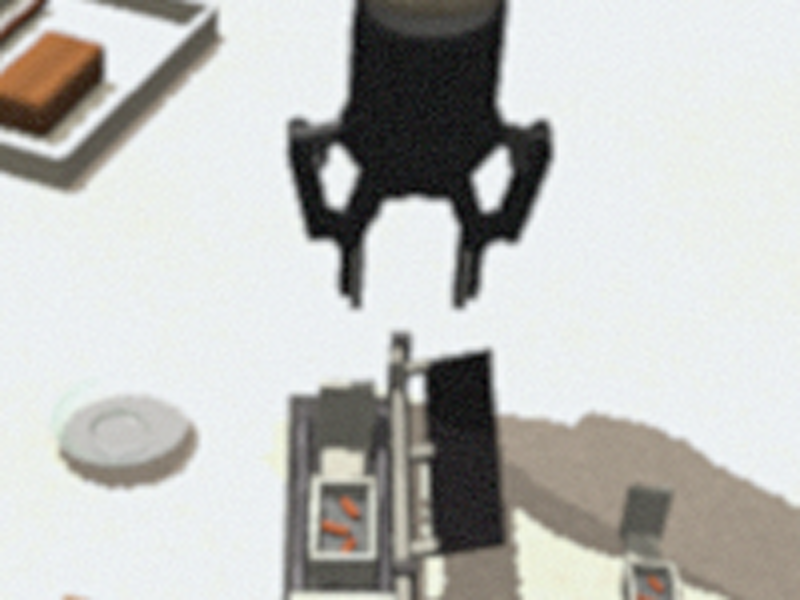

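View pics/top1.png

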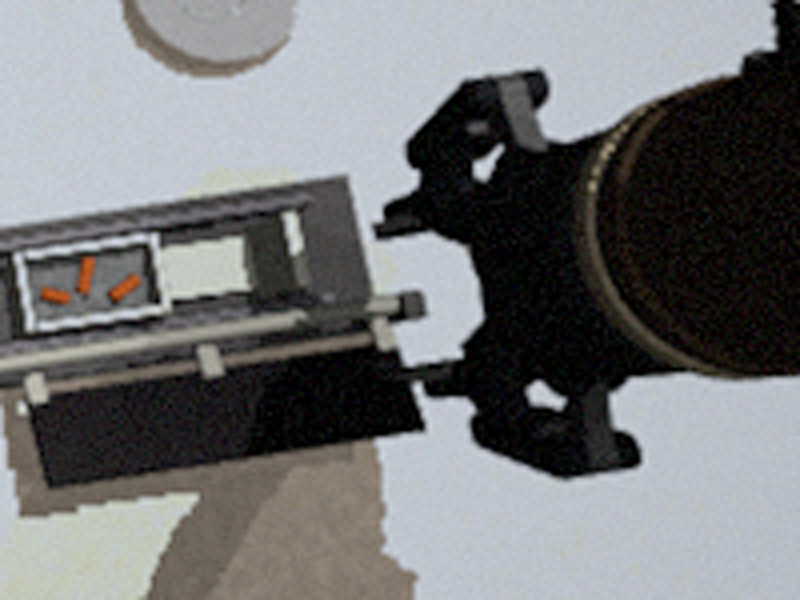

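Call:
servo_tool(moves=[0.05,0,0,0,0,0,0,0.05,0,0,-0.01,0,0,0,0.05,0,0,-0.01,0,0,0,0.05,0,0,0,0,0,0,0.05,0,0,0,0,0,0])

```text
time: 6.43
ee_pos: [0.5766, -0.1557, 0.0708]
tcp_rot: [-0.0, 0.645, 0.764, -0.0]
contact_force: [0.1, -0.2, 0.8]
opening: 0.0498
```

Call:
servo_tool(moves=[0.05,0,0,-0.012,0,0,0,0.05,0,0,-0.01,0,0,0,0.05,0,0,-0.004,0,0,0,0.05,0,0,0,0,0,0,0.05,0,0,0,0,0,0])

```text
time: 6.85
ee_pos: [0.5766, -0.1561, 0.0447]
tcp_rot: [-0.0, 0.645, 0.764, -0.0]
contact_force: [-0.7, -0.6, 1.3]
opening: 0.0499
```

Call:
servo_tool(moves=[0.05,0,0,-0.004,0,0,0,0.05,0,0,-0.004,0,0,0,0.05,0,0,0,0,0,0,0.05,0,0,0,0,0,0])

```text
time: 7.18
ee_pos: [0.5772, -0.1561, 0.0374]
tcp_rot: [0.0, 0.645, 0.764, 0.0]
contact_force: [1.4, -0.2, 1.9]
opening: 0.0499
```

Call:
servo_tool(moves=[0.05,0,0,-0.004,0,0,0,0.05,0,0,-0.004,0,0,0,0.05,0,0,-0.003,0,0,0,0.05,0,0,0,0,0,0])

```text
time: 7.52
ee_pos: [0.5775, -0.1559, 0.0261]
tcp_rot: [0.0, 0.645, 0.764, 0.0]
contact_force: [1.0, 1.0, 4.4]
opening: 0.0501
```

```bash
cat > look.py <<'E'
from h import *
import cv2,sys
t=sys.argv[1]
s=read_state(); print(s['time'],s['ee_pos'],s['contact_force'])
for n in sys.argv[2:]:
    p=snapshot(n); im=p['pixels'][:,:,::-1]
    u=proj(p,[.565,-.07,.03])[0]
    c=np.clip(u.astype(int),[100,75],[540,325])
    im=cv2.resize(np.clip(im[c[1]-75:c[1]+75,c[0]-100:c[0]+100].astype(float)*1.8,0,255).astype(np.uint8),None,fx=4,fy=4,interpolation=cv2.INTER_CUBIC)
    cv2.imwrite(f'pics/{n}{t}.png',im)
E
python3 look.py 2 side top
```

```text
7.5167 [ 0.57748771 -0.15594101  0.02609349] [0.99018397 0.95428731 4.35589616]
```

View pics/side2.png

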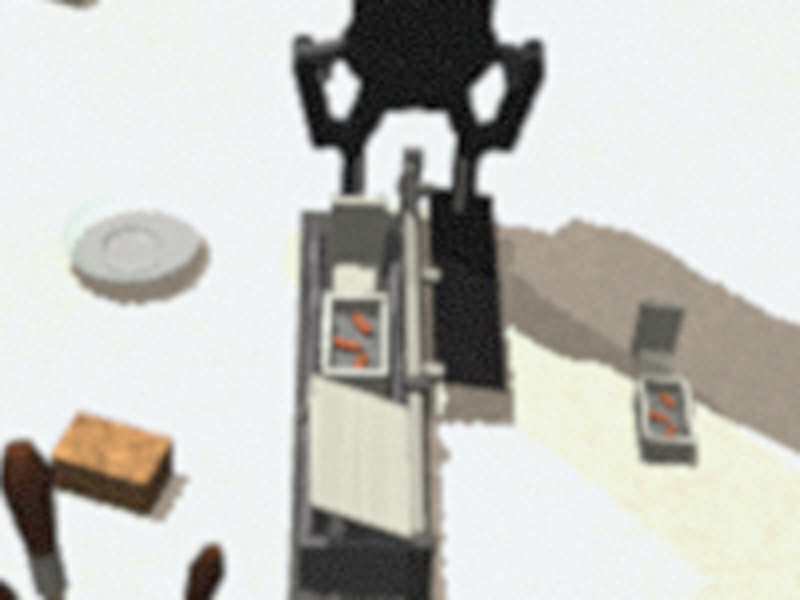

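View pics/top2.png

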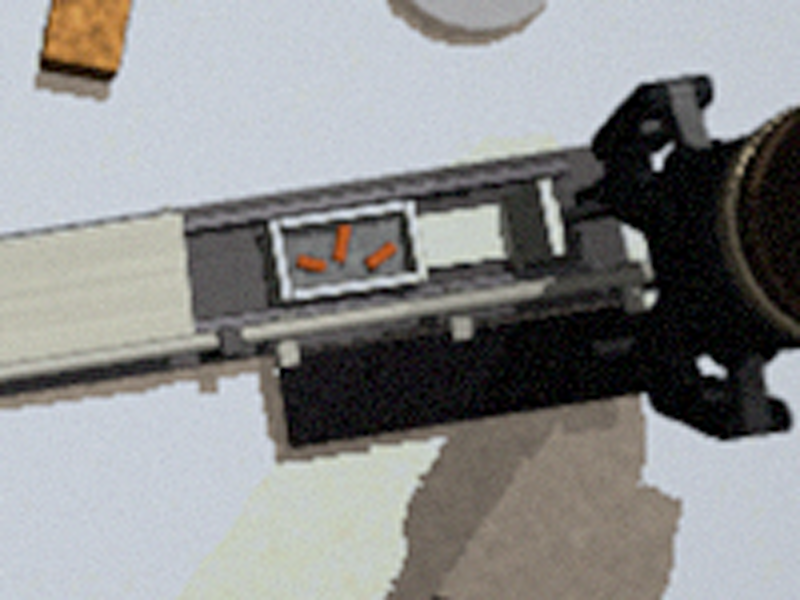

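Call:
servo_tool(moves=[0.046,0,0,-0.003,0,0,0,0.046,0,0,-0.002,0,0,0,0.046,0,0,0,0,0,0,0.046,0,0,0,0,0,0])

```text
time: 7.95
ee_pos: [0.5767, -0.1562, 0.0213]
tcp_rot: [-0.0, 0.645, 0.764, -0.0]
contact_force: [0.8, -0.0, 5.1]
opening: 0.046
```

```bash
python3 look.py 3 side; python3 - <<'E'
from h import *
import cv2
b=np.array([.57615,.02461,1.739]); np.save('b.npy',b)
p=snapshot('side');u=proj(p,[.565,-.07,.03])[0]
c=np.clip(u.astype(int),[100,75],[540,325])
im=cv2.imread('pics/side3.png')
for th,col in [(.45,(0,0,255)),(.6,(0,160,0)),(.75,(255,0,0))]:
    pts=[]
    for x in (0,86):
        for y in (((-58,0),(0,0)) if x==0 else ((0,0),(-58,0))):
            r=y[0]; pts.append((x,30+r*np.cos(th),42-r*np.sin(th)))
    a=((proj(p,b2w(b,pts))-c+[100,75]+.5)*4-.5).round().astype(int)
    cv2.polylines(im,[a.reshape(-1,1,2)],True,col,1)
cv2.imwrite('pics/side3b.png',im)
E
```

```text
7.95 [ 0.57673436 -0.15615133  0.02133337] [ 8.39683718e-01 -5.00427541e-03  5.12253627e+00]
```

View pics/side3b.png

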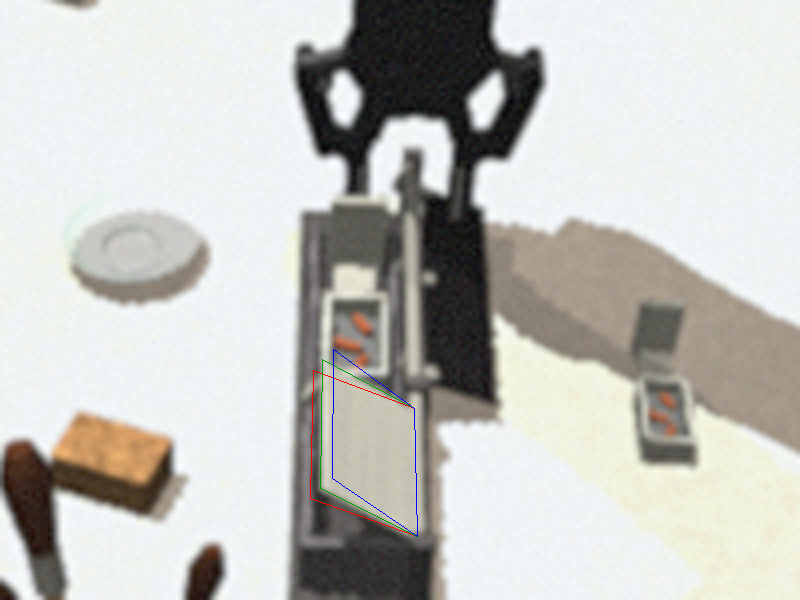

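Call:
servo_tool(moves=[0.046,-0.0007,0.004,0,0,0,0,0.046,-0.0007,0.004,0,0,0,0,0.046,-0.0007,0.004,0,0,0,0,0.046,-0.0007,0.004,0,0,0,0,0.046,-0.0007,0.004,0,0,0,0,0.046,-0.0007,0.004,0,0,0,0,0.046,-0.0007,0.004,0,0,0,0,0.046,0,0,0,0,0,0])

```text
time: 8.72
ee_pos: [0.5717, -0.1266, 0.0211]
tcp_rot: [-0.001, 0.645, 0.764, 0.0]
contact_force: [-1.9, -1.0, 2.8]
opening: 0.0462
```

```bash
python3 look.py 4 side top
```

```text
8.7167 [ 0.5717273  -0.12659483  0.02110789] [-1.93736525 -1.01850329  2.75077549]
```

View pics/side4.png

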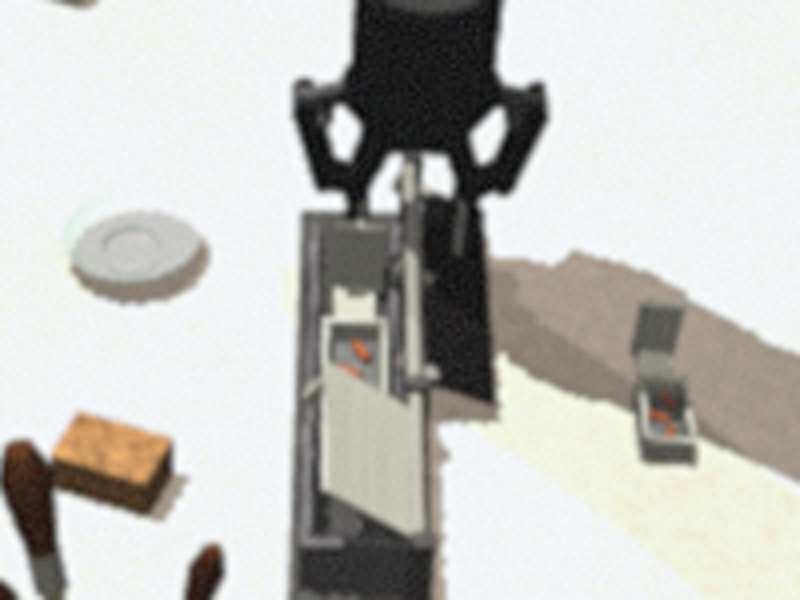

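View pics/top4.png

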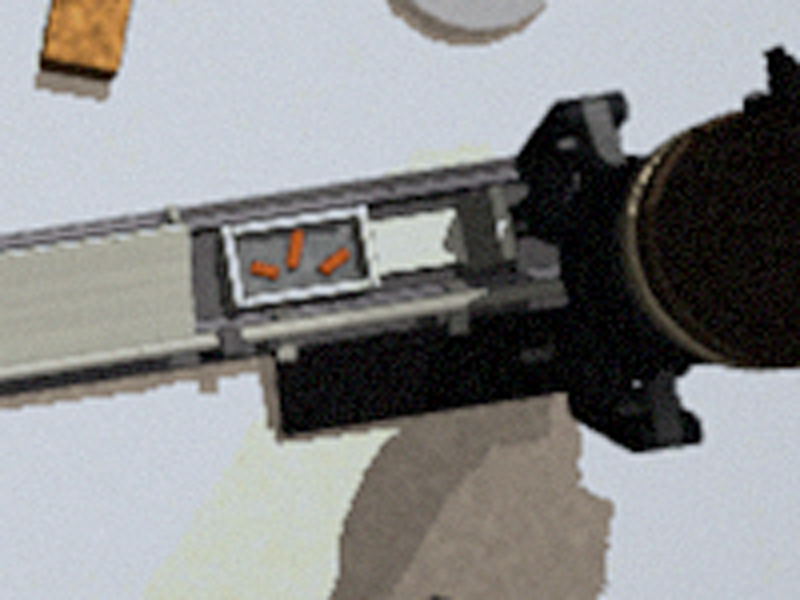

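Call:
servo_tool(moves=[0.046,-0.0007,0.004,0,0,0,0,0.046,-0.0007,0.004,0,0,0,0,0.046,-0.0007,0.004,0,0,0,0,0.046,-0.0007,0.004,0,0,0,0,0.046,-0.0007,0.004,0,0,0,0,0.046,-0.0007,0.004,0,0,0,0,0.046,-0.0007,0.004,0,0,0,0,0.046,-0.0007,0.004,0,0,0,0,0.046,-0.0007,0.004,0,0,0,0,0.046,-0.0007,0.004,0,0,0,0])

```text
time: 9.65
ee_pos: [0.565, -0.0876, 0.0213]
tcp_rot: [0.0, 0.645, 0.764, 0.0]
contact_force: [0.0, -3.5, 4.3]
opening: 0.046
```

```bash
python3 look.py 5 side top
```

```text
9.65 [ 0.56504937 -0.08760478  0.02134049] [ 0.04161227 -3.54711276  4.25677355]
```

View pics/side5.png

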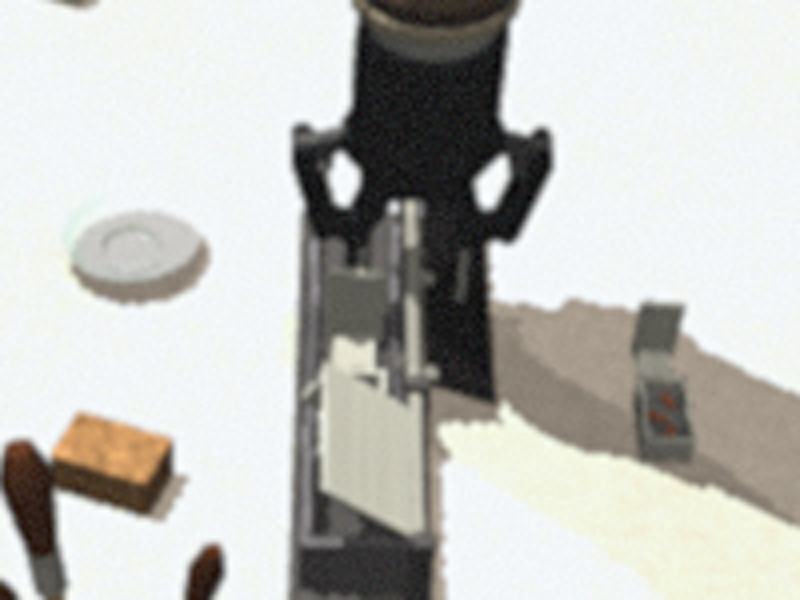

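View pics/top5.png

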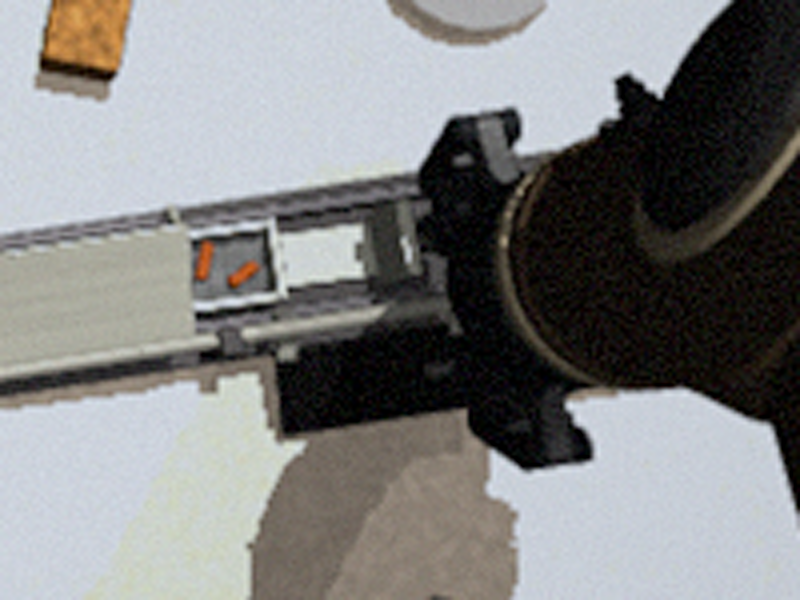

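Call:
servo_tool(moves=[0.046,-0.0007,0.004,0,0,0,0,0.046,-0.0007,0.004,0,0,0,0,0.046,-0.0007,0.004,0,0,0,0,0.046,-0.0007,0.004,0,0,0,0,0.046,-0.0007,0.004,0,0,0,0,0.046,-0.0007,0.004,0,0,0,0,0.046,-0.0007,0.004,0,0,0,0,0.046,-0.0007,0.004,0,0,0,0,0.046,-0.0007,0.004,0,0,0,0,0.046,-0.0007,0.004,0,0,0,0])

```text
time: 10.58
ee_pos: [0.558, -0.0476, 0.0213]
tcp_rot: [0.0, 0.645, 0.764, 0.0]
contact_force: [-0.6, -3.4, 4.4]
opening: 0.0459
```

Call:
servo_tool(moves=[0.046,-0.0007,0.004,0,0,0,0,0.046,-0.0005,0.003,0,0,0,0,0.046,-0.0003,0.002,0,0,0,0,0.046,-0.0003,0.002,0,0,0,0,0.046,0,0,0,0,0,0])

```text
time: 11.0
ee_pos: [0.5561, -0.0364, 0.0212]
tcp_rot: [-0.0, 0.645, 0.764, 0.0]
contact_force: [-1.5, -2.7, 4.1]
opening: 0.046
```

```bash
python3 look.py 6 side top
```

```text
11.0 [ 0.55612311 -0.03637969  0.021232  ] [-1.47463941 -2.74009935  4.12913341]
```

View pics/side6.png

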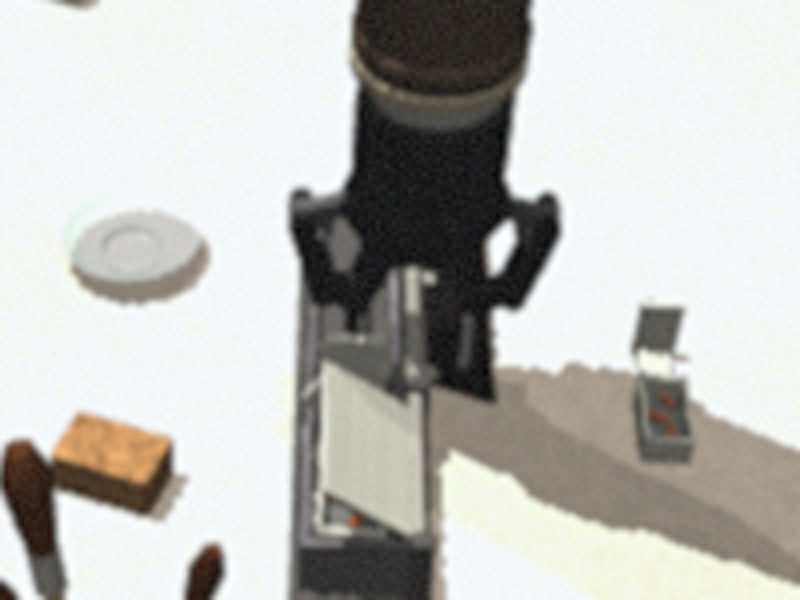

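View pics/top6.png

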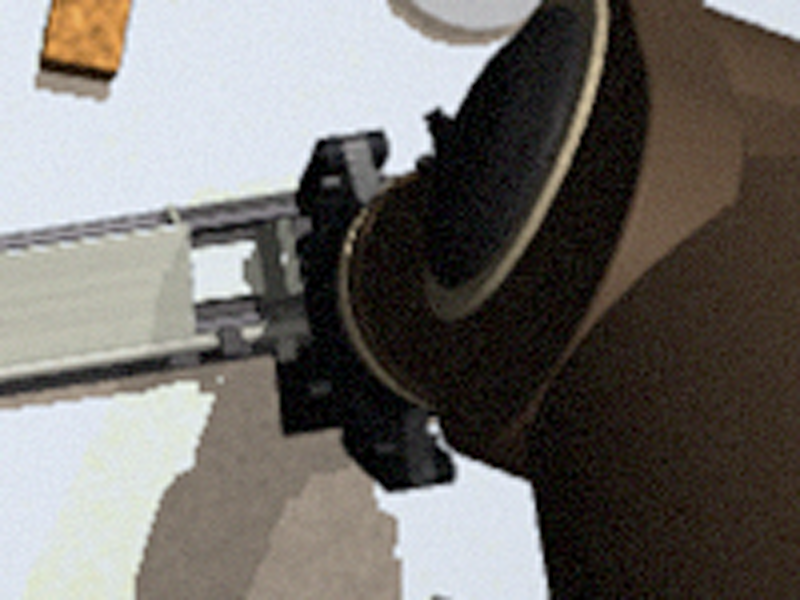

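Call:
servo_tool(moves=[0.046,-0.0003,0.002,0,0,0,0,0.046,-0.0003,0.002,0,0,0,0,0.046,-0.0003,0.002,0,0,0,0,0.046,0,0,0,0,0,0])

```text
time: 11.43
ee_pos: [0.5552, -0.0306, 0.0212]
tcp_rot: [-0.0, 0.645, 0.764, -0.0]
contact_force: [-1.1, -2.6, 2.7]
opening: 0.046
```

Call:
servo_tool(moves=[0.046,-0.0003,0.0015,0,0,0,0,0.046,-0.0003,0.0015,0,0,0,0,0.046,0,0,0,0,0,0])

```text
time: 11.68
ee_pos: [0.5547, -0.0276, 0.0212]
tcp_rot: [-0.0, 0.645, 0.764, 0.0]
contact_force: [-0.4, -1.5, 3.6]
opening: 0.0461
```

```bash
python3 look.py 7 side
```

```text
11.6833 [ 0.55466441 -0.02761883  0.02124639] [-0.41008828 -1.45443408  3.63751828]
```

View pics/side7.png

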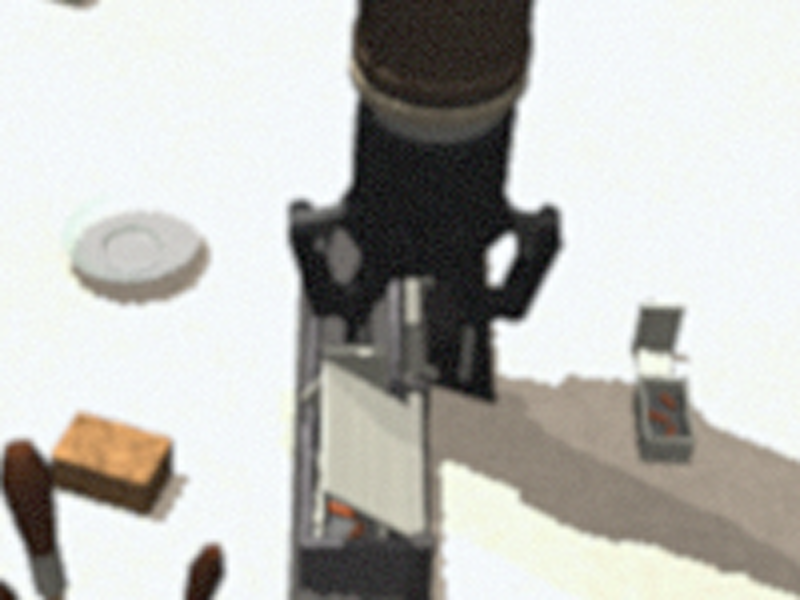

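Call:
servo_tool(moves=[0.046,-0.0002,0.001,0,0,0,0,0.046,-0.0002,0.001,0,0,0,0,0.046,0,0,0,0,0,0])

```text
time: 11.98
ee_pos: [0.5543, -0.0258, 0.0213]
tcp_rot: [-0.0, 0.645, 0.764, 0.0]
contact_force: [-1.5, -2.7, 3.8]
opening: 0.0457
```

Call:
servo_tool(moves=[0.046,-0.0002,0.001,0,0,0,0,0.046,-0.0002,0.001,0,0,0,0,0.046,0,0,0,0,0,0])

```text
time: 12.23
ee_pos: [0.5541, -0.0245, 0.0214]
tcp_rot: [0.0, 0.646, 0.764, -0.0]
contact_force: [-0.6, -5.7, 3.2]
opening: 0.0461
```

Call:
servo_tool(moves=[0.046,-0.0002,0.001,0,0,0,0,0.046,0,0,0,0,0,0])

```text
time: 12.4
ee_pos: [0.5541, -0.0244, 0.0215]
tcp_rot: [0.001, 0.646, 0.763, -0.0]
contact_force: [0.4, -6.9, 3.4]
opening: 0.046
```

```bash
python3 look.py 8 side top
```

```text
12.4 [ 0.55409194 -0.024421    0.02147895] [ 0.37904333 -6.90493795  3.43510711]
```

View pics/side8.png

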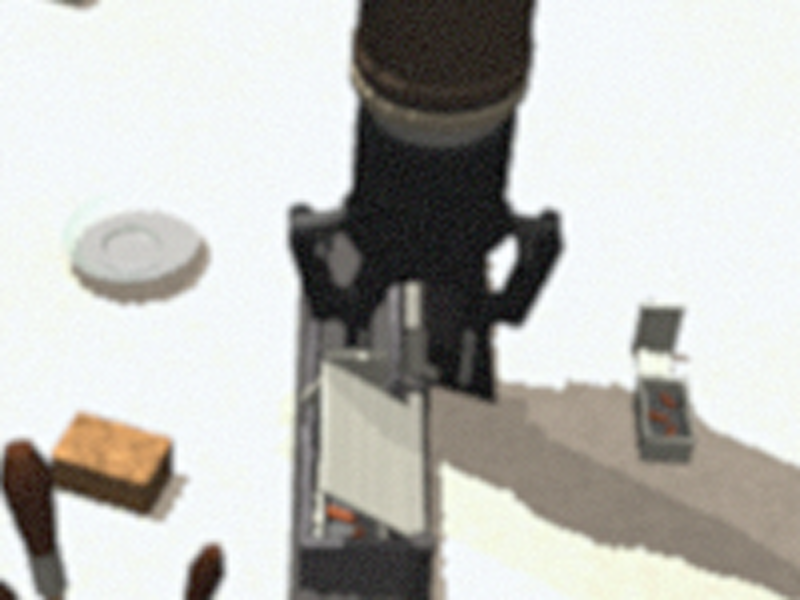

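View pics/top8.png

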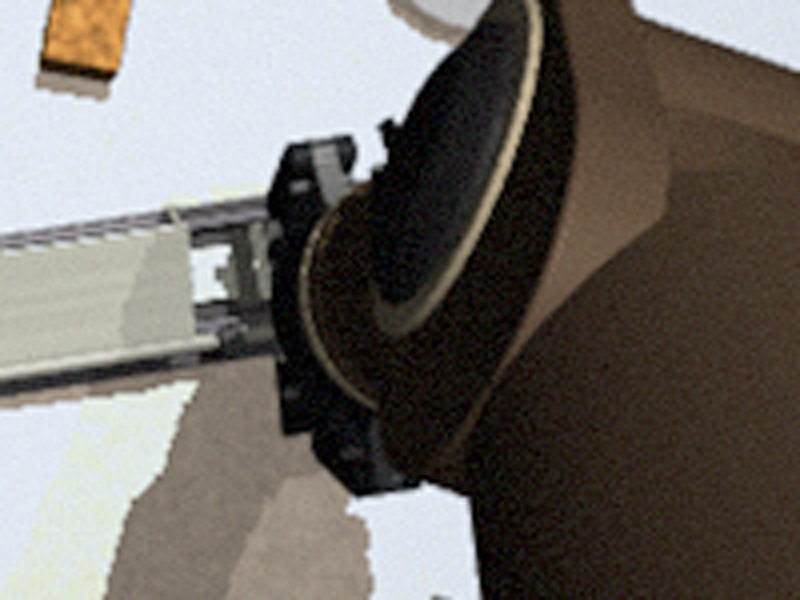

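Call:
servo_tool(moves=[0.046,0.0007,-0.004,0,0,0,0,0.046,0.0007,-0.004,0,0,0,0,0.046,0.0007,-0.004,0,0,0,0,0.046,0,0,0.004,0,0,0,0.046,0,0,0.004,0,0,0,0.046,0,0,0.004,0,0,0,0.046,0,0,0.004,0,0,0,0.046,0,0,0.004,0,0,0,0.046,0,0,0.005,0,0,0,0.046,0,0,0.005,0,0,0])

```text
time: 13.33
ee_pos: [0.5561, -0.0349, 0.0518]
tcp_rot: [0.0, 0.645, 0.764, 0.0]
contact_force: [-0.3, -0.6, -0.1]
opening: 0.0459
```

Call:
servo_tool(moves=[0.046,0,0,0.01,0,0,0,0.046,0,0,0.02,0,0,0,0.046,0,0,0.03,0,0,0,0.046,0,-0.02,0.03,0,0,0,0.046,0,-0.03,0.02,0,0,0,0.046,0,-0.03,0.02,0,0,0,0.046,0,-0.03,0,0,0,0,0.046,0,-0.03,0,0,0,0,0.046,0,-0.03,0,0,0,0,0.046,0,0,0,0,0,0])

```text
time: 14.17
ee_pos: [0.5545, -0.2124, 0.1829]
tcp_rot: [0.002, 0.648, 0.761, -0.001]
contact_force: [-0.8, -0.0, 0.3]
opening: 0.0458
```

```bash
python3 look.py 9 side top; python3 car.py z 79 0; python3 ov.py z|cut -c1-100
```

```text
14.1667 [ 0.55447477 -0.21239787  0.18290815] [-0.78798469 -0.04178915  0.31588483]
side carrier 0.76 [ 0.4183 -0.0316 -0.    ] [[-29.  165.1  -0. ]]
top nose 0.89 [ 0.4121 -0.0085  0.012 ] [[ -5.2 167.3  12. ]]
top carrier 0.71 [ 0.4212 -0.035   0.    ] [[-32.8 162.7   0. ]]
```

View pics/ov_side_z.png

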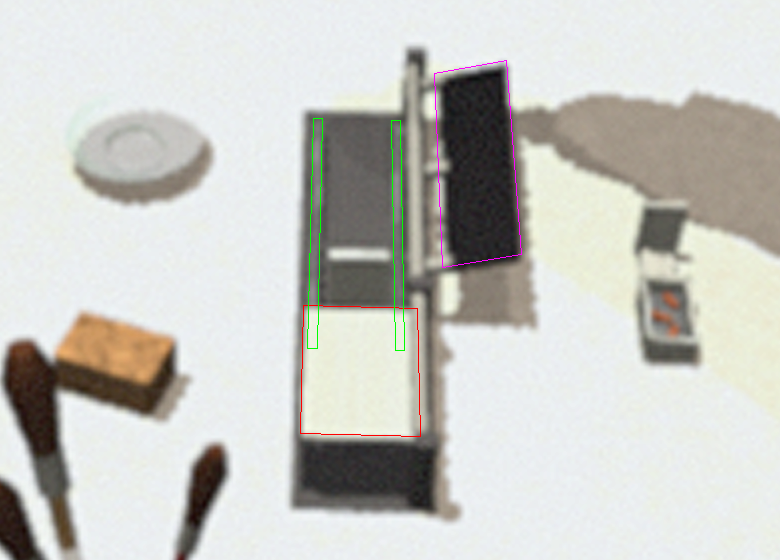

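View pics/car_top_z.png

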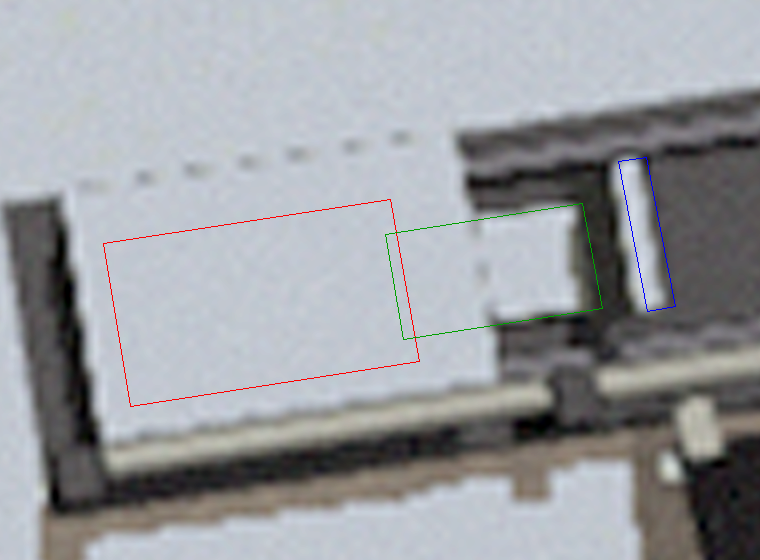

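```bash
python3 -c "
from bench import *
s=read_state();print(s['time'],s['contact_force'],max(abs(s['dq'])));print(job_done())"
```

```text
14.6667 [-0.43822544  0.24354424 -0.46318642] 0.004162683784027684
the job is handed in; nothing more can be done
None
```

The carrier is home in the dust box with the flap shut behind it. I handed the job in at 14.7 s; `job_done` gives no verdict, so the result is from my own checks.

**What I did:** With the fingers 46 mm apart, one fingertip pressed the side bar and held the flap at about 0.6 rad, judged by overlaying the lid on the side picture. The other fingertip pushed the carrier's plate along the rails. The carrier stopped at the back stop: the tool stalled and the push force rose to about 7 N. I then backed off about 10 mm, let the flap close, and moved the arm away.

**Last checks:**
- **Flap:** in the last side picture the lid and bar match the shut outline.
- **Carrier:** in the last top picture the plate puts the nose within 1 to 2 mm of the back stop. I could not see the tray itself because it is under the lid.
- **Bystanders:** the dish, cork block and jar brushes look unmoved wherever they show in the pictures. I did not measure their positions.
- **Robot:** it stood still and the force reading was under 1 N, about the noise level.

**What disagreed:** The networks were unreliable. Some of their box points were far off, and at the end they found only the small look-alike carrier, so the final position rests on the overlays and the contact force. The two cameras also differed by a few millimetres on the carrier's starting position.

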